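# Feed a dead battery through the flap of the return box

### The job

A spare knob has been left in the chute of the green battery return box: lift it out and set it upright on the bare desk. Then lay the dead block battery (the one lying on its side) in the chute and push it through the orange flap, so that it drops into the box and the flap falls shut behind it. Do not tip the knob over, and leave the upright fresh battery and everything else where they stand.

Things in the scene. Friction and masses are not known exactly. Their poses are not given: they have to be found in the camera images.
- return_box: fixed green box, 132 deep (along its +x), 92 wide (y), 107 high with a clear roof. Origin: on the desk under the middle of the front wall's outer face; x points into the box, z up. The front wall (x 0 to 6 mm) has one opening, y -22 to 22, z 60 to 96, closed by the flap; the floor inside is at z = 4. The opening is too low for an upright gripper, and nothing but the battery need enter it
- sill (a point): mid-channel point on the chute floor at the front wall's outer face (x 0, y 0, z 60 in the box's frame; same axes). The flat aluminium chute runs from x = -100 (open end) to a sill edge at x = 6, where it drops into the box; a part pushed along +x tips in once its middle is past that edge. The channel is 36 wide between two rails 4 thick, whose tops are 6 above its floor
- flap (a joint): orange flap, 41 wide, 34 high, 30 g, hung on a free hinge along y at its top edge (x 3, z 97 mm in the box's frame). 0 = shut (hanging upright), grows to 1.5 rad as its lower edge swings into the box; falls shut by itself; it cannot swing outward
- spare_knob: black ribbed control knob with a silver cap, 30 diameter, 19 high, standing upright in the chute its axis 62 to 78 mm in front of the flap. Origin: centre of its underside; z is its axis, up
- dead_battery: block battery, 18x27x49, lying on a broad side on the desk (18 high; the bare wood left of the blue mat is 3 mm lower than the mat's z = 0). Origin: middle of the end without terminals, 9 above the desk; its z axis points level along the length to the terminals, its y axis level across the 27 width, its x axis down
- battery_mid (a point): middle of the dead battery (23 mm along its z axis from its origin), 9 above what it lies on; same axes
- fresh_battery: identical block battery standing upright, 49 high; stays. Origin: centre of underside
- loupe: black eyepiece, 37 diameter, 34 high; stays. Origin: centre of underside
- relay_can: round can, 34 diameter, 62 high, silver with a blue band; stays. Origin: centre of underside
- pliers_black: black pliers lying flat, 47x141x13, long along their y axis; stay. Origin: centre of underside
- tape_roll: black tape roll lying flat, 62 diameter, 19 high; stays. Origin: centre of underside
- screw_jar: clear jar of screws with a steel lid, 52 diameter, 49 high, on the desk close to the left of the chute; stays. Origin: centre of underside
- twin_meter: fixed olive meter box, 56x118 (x, y), 80 high. Origin: centre of underside
- screwdriver_fine: fixed screwdriver lying along its y axis near the desk's front edge, 143 long, 14 high. Origin: centre of underside
- coax_tee: fixed white connector, 26x42x12, near the desk's front edge. Origin: centre of underside.
- morse_key: fixed telegraph key at the right of the desk, about 120 wide. Origin: centre of underside
- valve_voltmeter: fixed tall upright meter behind the work, its front at about x = 0.57 m. Origin: centre of underside. Tall equipment also stands beyond x = 0.58 m for y over 0.27 m

How it is judged:
By the outcome, as a careful person would: the job done as asked, in the order asked, and still so for the second after the job is handed in, with the robot touching nothing.
It also fails if it takes over 64 s, if anything falls off the work surface, if the arm or the gripper's body presses on something with over 40 N, if the wrist force passes 120 N, or if a joint passes its speed limit or range.

### The arm

A 7-joint arm with a two-finger parallel gripper is mounted at the origin on a cart in front of the work surface, level with it; the furniture and walls round the work are solid. World frame = base frame: x ahead of the robot, y to its left, z up, the work surface at z = 0. Lengths are in m, angles in rad, forces in N, time in s.
With the tool pointing down it reaches from about 0.35 to 0.9 m from the base axis. Payload 7.2 kg.
Tool frame: the origin (TCP) lies midway between the tips of the shut fingers; the grasp point (between the pads) lies 19 mm behind it (bot.grip_depth is the distance from the TCP to the grasp point, in m); z points along the fingers, y is the line along which they close (so a half turn about z gives the same grasp; the last joint's range is limited). The gripper opens to 85 mm and grips with 20 to 120 N. Pads are 22 mm wide; open, the fingers measure 114 mm over their backs; the gripper's body (76 mm by 85 mm) begins 54 mm behind the grasp point. The pads swing forward as they close: fully open they stand 13 mm farther back than shut.
Start: joints at [-1.41, 0.411, -0.013, 1.596, 0.006, 1.134, -0.082], TCP at [0.142, 0.609, 0.231] pointing down, gripper open.
Joint ranges: [-2.95, 2.95], [-0.29, 1.99], [-1.47, 1.44], [0.14, 2.54], [-1.03, 4.17], [0.13, 1.85], [-2.86, 2.86]. Speed limits (rad/s): [2.39, 2.39, 3.01, 3.01, 3.14, 3.14, 3.14].

### API

Orientations are given as a rotation vector (axis times angle).
In Python, from workcell import bot gives the robot as it stands.
- The arm moves only by the tool apply_moves, never from a script. Its argument "moves" is a list that holds one entry, the list of rows, each a list of 7 numbers: the closure, from -1 (fully open) to 1 (shut), then the shift along the tool's x, y, z in mm, then the turn, a rotation vector about the tool's x, y, z in rad. A call has 1 to 20 rows; each row shifts and turns the commanded pose from where the row before left it, along the tool's axes as they then stand; what a row does not reach is not made up. A row lasts 1/8 s, in which the tool goes at most 62.5 mm and 10.7 degrees, less where a joint would pass 70% of its speed; a pose out of reach is approached as far as the arm can. A call with a gripper value outside its range is refused whole. The fingers move at their own pace and stop on an object; "squeeze" is the grip in N (left out, the last holds). Time passes only in rows, so rows that do not move let the fingers close. It gives the time, the measured TCP pose, the force, the opening and the grip force at its end, in the units of the state.
- bot.read_state(): the state, without advancing time (a new reading comes with each control period).
- bot.snapshot(name): name is "scene" or "side" or "wrist"; returns a dict with "pixels" (384x512x3 uint8, red, green, blue), "K" (3x3 intrinsics, pixels), "view" (4x4, takes a point from world to camera coordinates); the wrist camera has in their place "T_tool_cam" (4x4, takes a point from camera to tool coordinates, whose origin is the TCP and whose axes are the flange's). Camera axes: x right, y up, looking along -z (the intrinsics and any distortion apply to the point x, -y, -z); pixel columns grow to the right and rows downward; lengths in m; the calibration is good to about 2 mm. A picture is of the moment at which its call begins: read the wrist's pose just before it. There is no depth.
- bot.job_done(): hands the job in; it is judged then, once.
The state is a dict: "time_s": time; "joint_pos": joint angles; "qvel": joint speeds; "tau": joint torques, N m; "position": TCP position; "tool_rot": TCP orientation; "force": force on the tool from outside, world axes, zero at the start; "torque": the same for the moment, N m; "gripper_width": finger opening in m; "finger_force": force on a finger pad.
Only numpy, scipy, OpenCV 4.12 (cv2) and the standard library are available. Lean on these libraries where they do the work, as an engineer would, in place of code of your own. Each camera call takes 0.05 s, during which the arm holds its last target. There are 200 camera calls.

## Working session

There is one attempt and no reset: what is moved stays moved. The work goes in short steps, Python scripts to look and compute and a tool call to move; the robot and the scene stay as the last step left them, time stands still between calls to the robot, and variables do not carry over. Pictures are saved under pics/ and viewed, at most 10 in all, crops included, and the job is handed in when it is done.

Besides the shell and the picture viewer there is one more tool, called as name(argument=value, ...) on one line, values as JSON. apply_moves: Moves the arm, as the interface text tells. Its arguments: {"type":"object","properties":{"moves":{"type":"array","items":{"type":"array","items":{"type":"array","items":{"type":"number"}}}},"squeeze":{"type":"number"}},"required":["moves"]}

```bash
mkdir -p pics; ls; python3 - <<'E'
from workcell import bot
import cv2,numpy as np,pickle
s=bot.read_state();print({k:np.round(v,3).tolist() for k,v in s.items()},bot.grip_depth)
d={}
for n in("scene","side","wrist"):
    d[n]=bot.snapshot(n);cv2.imwrite(f"pics/{n}0.png",d[n]["pixels"][:,:,::-1])
    print(n,{k:np.round(v,4).tolist() for k,v in d[n].items() if k!="pixels"})
pickle.dump((s,d),open("d0.pkl","wb"))
E
```

```text
pics
{'time_s': 0.0, 'joint_pos': [-1.41, 0.412, -0.013, 1.597, 0.006, 1.134, -0.082], 'qvel': [-0.001, 0.0, -0.001, -0.002, -0.0, 0.0, 0.001], 'tau': [-0.0, -60.064, 0.682, -29.942, 0.014, 0.01, 0.0], 'position': [0.142, 0.608, 0.23], 'tool_rot': [-0.359, -3.121, 0.003], 'force': [0.026, 0.675, -0.231], 'torque': [-0.011, -0.012, -0.025], 'finger_force': 0.0, 'gripper_width': 0.085} 0.0187
scene {'K': [[363.7846, 0.0, 258.2069], [0.0, 363.7846, 192.1942], [0.0, 0.0, 1.0]], 'view': [[0.5357, -0.8444, -0.0082, -0.2263], [0.5397, 0.3349, 0.7724, -0.3462], [-0.6494, -0.4181, 0.6351, -0.8465], [0.0, 0.0, 0.0, 1.0]]}
side {'K': [[362.7006, 0.0, 255.9853], [0.0, 362.7006, 191.3702], [0.0, 0.0, 1.0]], 'view': [[-0.9985, -0.0513, -0.0178, 0.4905], [0.0101, -0.4975, 0.8674, -0.0687], [-0.0533, 0.8659, 0.4973, -1.1931], [0.0, 0.0, 0.0, 1.0]]}
wrist {'K': [[314.301, 0.0, 255.6507], [0.0, 314.301, 191.2938], [0.0, 0.0, 1.0]], 'T_tool_cam': [[-0.0007, 0.9509, 0.3096, 0.078], [1.0, 0.0008, -0.0, -0.0001], [-0.0003, 0.3096, -0.9509, -0.1422], [0.0, 0.0, 0.0, 1.0]]}
```

```bash
python3 - <<'E'
import cv2
for n in("scene","side"):
    cv2.imwrite(f"pics/{n}0b.png",cv2.resize(cv2.imread(f"pics/{n}0.png"),(800,600),interpolation=cv2.INTER_CUBIC))
E
```

```text
(no output)
```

View pics/scene0b.png

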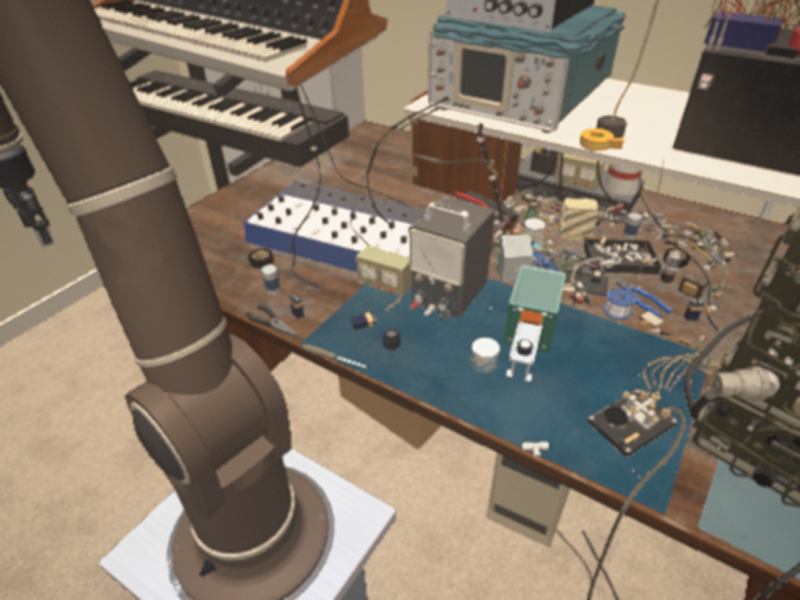

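View pics/side0b.png

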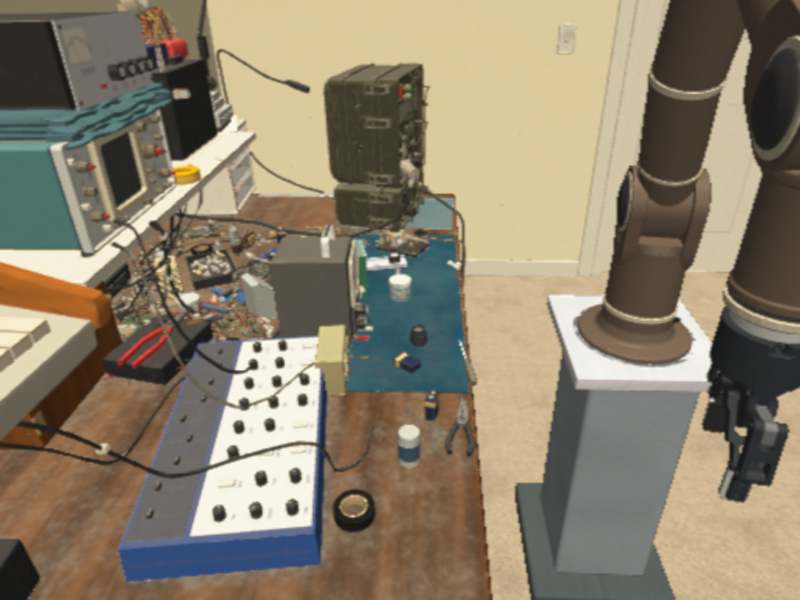

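The scene picture (800 px wide) shows the box at (535,310), the knob in the chute at (524,347), the jar at (485,355), the dead battery at (363,320) and the fresh one at (296,306). The side view has the dead battery at (407,361), the knob hidden near (398,262).

```bash
cat > h.py <<'E'
import numpy as np,cv2,pickle
from scipy.spatial.transform import Rotation as R
def cam(d,s=None):
    "returns K, world-from-camera"
    if "view" in d: return d["K"],np.linalg.inv(d["view"])
    T=np.eye(4);T[:3,:3]=R.from_rotvec(s["tool_rot"]).as_matrix();T[:3,3]=s["position"]
    return d["K"],T@d["T_tool_cam"]
def ray(d,uv,s=None):
    K,T=cam(d,s);uv=np.atleast_2d(uv).astype(float)
    p=np.c_[(uv[:,0]-K[0,2])/K[0,0],-(uv[:,1]-K[1,2])/K[1,1],-np.ones(len(uv))]
    return T[:3,3],p@T[:3,:3].T
def plane(d,uv,z,s=None):
    o,r=ray(d,uv,s);return o+r*((z-o[2])/r[:,2])[:,None]
def proj(d,P,s=None):
    K,T=cam(d,s);p=(np.atleast_2d(P)-T[:3,3])@T[:3,:3]
    return np.c_[K[0,0]*p[:,0]/-p[:,2]+K[0,2],K[1,1]*-p[:,1]/-p[:,2]+K[1,2]]
def tri(rs):
    A=0;b=0
    for o,r in rs:
        r=r[0]/np.linalg.norm(r[0]);M=np.eye(3)-np.outer(r,r);A=A+M;b=b+M@o
    return np.linalg.solve(A,b)
E
python3 - <<'E'
from h import *
s,d=pickle.load(open("d0.pkl","rb"))
f=1.5625
for n,c,p,z in [("dead","scene",(363,320),.015),("dead","side",(407,361),.015),("fresh","scene",(296,299),.046),("fresh","side",(431,393),.046),("knob","scene",(524,345),.078),("chuteend","scene",(521,366),.06),("jar","scene",(485,347),.049),("boxroof","scene",(538,285),.107),("loupe","scene",(391,333),.034),("loupe","side",(419,328),.034),("can","scene",(270,268),.06)]:
    print(n,c,plane(d[c],np.array(p)/f,z).round(3))
E
```

```text
dead scene [[0.465 0.127 0.015]]
dead side [[0.47  0.138 0.015]]
fresh scene [[0.417 0.264 0.046]]
fresh side [[0.424 0.27  0.046]]
knob scene [[ 0.507 -0.208  0.078]]
chuteend scene [[ 0.473 -0.219  0.06 ]]
jar scene [[ 0.493 -0.139  0.049]]
boxroof scene [[ 0.652 -0.172  0.107]]
loupe scene [[0.445 0.043 0.034]]
loupe side [[0.449 0.049 0.034]]
can scene [[0.457 0.372 0.06 ]]
```

apply_moves(moves=[[[-1,-36,-33,-3,0,0,0],[-1,-36,-33,-3,0,0,0],[-1,-36,-33,-3,0,0,0],[-1,-36,-33,-3,0,0,0],[-1,-36,-33,-3,0,0,0],[-1,-36,-33,-3,0,0,0],[-1,-36,-33,-3,0,0,0],[-1,-36,-33,-3,0,0,0],[-1,-36,-33,-3,0,0,0],[-1,-36,-33,-3,0,0,0],[-1,0,0,0,0,0,0],[-1,0,0,0,0,0,0]]])

```text
time_s: 1.65
position: [0.4171, 0.206, 0.2611]
tool_rot: [-0.359, -3.121, -0.0]
force: [-0.8, 0.5, 0.1]
gripper_width: 0.0853
finger_force: 0.0
```

```bash
cat > shot.py <<'E'
import sys
from workcell import bot
from h import *
s=bot.read_state();d={c:bot.snapshot(c) for c in sys.argv[2:] or ["wrist"]}
pickle.dump((s,d),open(sys.argv[1]+".pkl","wb"))
print(s["time_s"],s["position"],s["tool_rot"],s["joint_pos"])
for c in d: cv2.imwrite(f"pics/{sys.argv[1]}_{c}.png",cv2.resize(d[c]["pixels"][:,:,::-1],(768,576),interpolation=cv2.INTER_CUBIC))
E
python3 shot.py a
```

```text
1.65 [0.41713627 0.20604462 0.26113542] [-3.58735841e-01 -3.12050827e+00 -2.93754111e-04] [-0.80967197  0.10130382  0.26975101  1.94046541 -0.03071352  1.10396037
  0.81447639]
```

View pics/a_wrist.png

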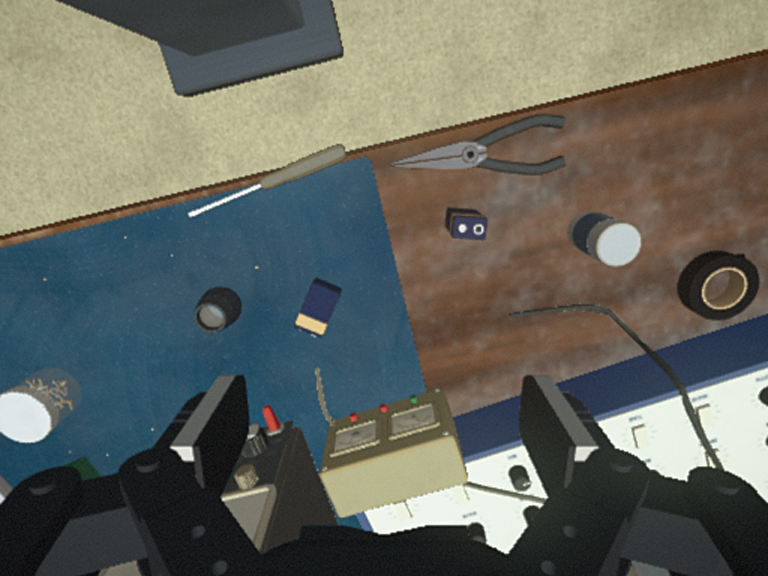

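The wrist picture (768 px) shows the dead battery on the mat at (320,307), navy with a gold end at lower left, the fresh battery upright at (467,225), and free bare wood around (455,310).

apply_moves(moves=[[[-1,-13,-56,0,0,0,0],[-1,-13,-56,0,0,0,0],[-1,-13,-56,0,0,0,0],[-1,-13,-56,0,0,0,0],[-1,-13,-56,0,0,0,0],[-1,-13,-56,0,0,0,0],[-1,-13,-56,0,0,0,0],[-1,0,0,0,0,0,0],[-1,0,0,0,0,0,0]]])

```text
time_s: 2.82
position: [0.4176, -0.1953, 0.2609]
tool_rot: [-0.356, -3.121, -0.001]
force: [0.5, 0.8, 0.2]
gripper_width: 0.0852
finger_force: 0.0
```

```bash
python3 shot.py b
```

```text
2.825 [ 0.41756019 -0.1953057   0.26094051] [-3.55997180e-01 -3.12052305e+00 -7.74817306e-04] [-0.31234329  0.09523853  0.70627569  1.96925707 -0.06952348  1.10169736
  1.76683247]
```

View pics/b_wrist.png

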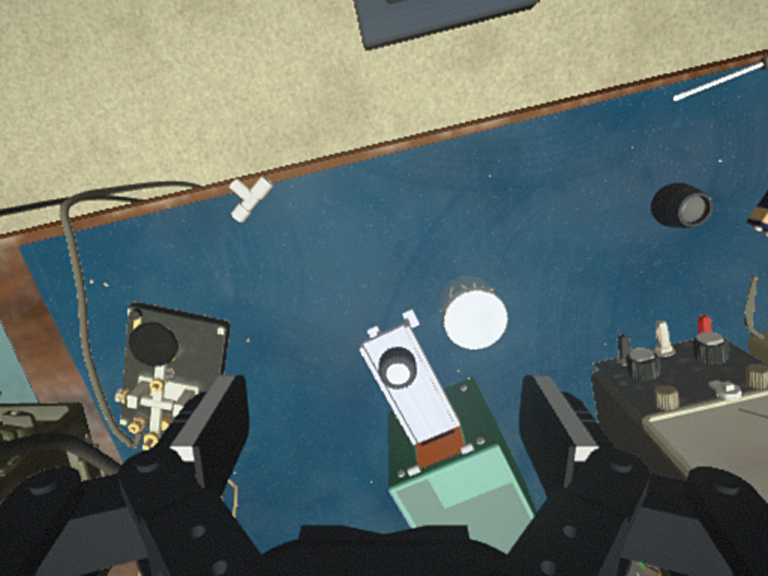

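The picture shows the chute as a white strip from (385,335) to (440,435), the knob cap at (399,373), the orange flap at (440,447) and the jar lid at (475,318).

```bash
python3 - <<'E'
from h import *
s,d=pickle.load(open("b.pkl","rb"));w=d["wrist"];im=w["pixels"];hsv=cv2.cvtColor(im,cv2.COLOR_RGB2HSV)
# orange flap
m=((hsv[...,0]<15)&(hsv[...,1]>120)&(hsv[...,2]>80)).astype(np.uint8);m[:280]=0;m[:,:260]=0;m[:,320:]=0;m[315:]=0
c=max(cv2.findContours(m,0,1)[0],key=cv2.contourArea);b=cv2.boxPoints(cv2.minAreaRect(c));a=cv2.approxPolyDP(c,3,True)[:,0]
print("flap px",a.tolist(),plane(w,a,.063,s).round(4).tolist())
# chute
m=((hsv[...,1]<60)&(hsv[...,2]>130)).astype(np.uint8);m[:205]=0;m[300:]=0;m[:,:235]=0;m[:,312:]=0
m=cv2.morphologyEx(m,cv2.MORPH_CLOSE,np.ones((3,3)))
cs=sorted(cv2.findContours(m,0,1)[0],key=cv2.contourArea)
c=cs[-1];P=plane(w,c[:,0],.066,s)
r=cv2.minAreaRect((P[:,:2]*1000).astype(np.float32));print("chute",r,cv2.boxPoints(r).round(1).tolist())
print("approx",cv2.approxPolyDP(c,3,True)[:,0].tolist())
for k in cs[:-1]:
    if cv2.contourArea(k)>20: print("blob",cv2.minEnclosingCircle(k))
# knob cap: bright grey circle inside black blob
k=im[225:275,240:290].min(axis=2);blk=(k<75).astype(np.uint8)
c=max(cv2.findContours(blk,0,1)[0],key=cv2.contourArea);ce,ra=cv2.minEnclosingCircle(c);print("knob blob",ce[0]+240,ce[1]+225,ra)
g=np.zeros_like(blk);cv2.drawContours(g,[c],-1,1,-1);g&=(k>110)
u=cv2.connectedComponentsWithStats(g);i=1+np.argmax(u[2][1:,4]);uv=u[3][i]+[240,225];print("cap",uv,u[2][i],plane(w,uv,.079,s).round(4))
print(proj(w,[[.5,-.2,.079]],s))
E
```

```text
flap px [[306, 285], [278, 296], [280, 311], [306, 301]] [[0.5846, -0.1689, 0.063], [0.5926, -0.2066, 0.063], [0.6157, -0.2088, 0.063], [0.6082, -0.1732, 0.063]]
chute ((530.1058349609375, -198.632080078125), (112.28919982910156, 52.61145782470703), 12.374679565429688) [[469.6000061035156, -185.0], [480.8999938964844, -236.39999389648438], [590.5999755859375, -212.3000030517578], [579.2999877929688, -160.89999389648438]]
approx [[273, 206], [268, 209], [272, 217], [256, 222], [249, 217], [239, 233], [276, 296], [306, 281], [274, 221], [279, 214]]
blob ((304.5, 218.5), 14.983424186706543)
knob blob 250.5 255.5 21.272146224975586Traceback (most recent call last):
  File "<stdin>", line 20, in <module>
    return _wrapfunc(a, 'argmax', axis=axis, out=out, **kwds)
    return bound(*args, **kwds)
ValueError: attempt to get argmax of an empty sequence
```

```bash
python3 - <<'E'
from h import *
s,d=pickle.load(open("b.pkl","rb"));w=d["wrist"];im=w["pixels"]
P=plane(w,[[274,221],[306,281],[239,233],[276,296]],.066,s)[:,:2]*1000;print(P.round(1))
a,b,c,e=P
for p,q in((a,b),(c,e)):print("heading",np.degrees(np.arctan2(*(q-p)[::-1])))
u=(b-a)/np.linalg.norm(b-a);n=np.array([-u[1],u[0]]);print("width",(a-c)@n,(b-e)@n,"open end mid",(a+c)/2)
k=im[225:275,240:290].max(axis=2)
np.set_printoptions(linewidth=250)
print(k[8:42:2,4:46:2])
blk=(k<70).astype(np.uint8);u=cv2.connectedComponentsWithStats(blk);
for i in range(1,u[0]):
    if u[2][i,4]>30: print(u[2][i],u[3][i]+[240,225])
cir=((k>110)).astype(np.uint8);u=cv2.connectedComponentsWithStats(cir,connectivity=4)
for i in range(1,u[0]):
    if u[2][i,4]>20:
        uv=u[3][i]+[240,225];print(u[2][i],uv,plane(w,uv,.079,s).round(4))
E
```

```text
[[ 488.6 -189.9]
 [ 576.8 -168. ]
 [ 494.3 -233.3]
 [ 589.8 -208.8]]
heading 13.948830611700508
heading 14.329083188213762
width 43.47819109538251 42.82360702081861 open end mid [ 491.42367198 -211.55545771]
[[188 250 246 246 248 250 251 108  57  58  62  58  60  62 158 255 245 240 231 116 120]
 [165 246 249 245 248 251  86  57  65  66  69  66  66  68  59 157 254 218 250 150 121]
 [250 182 250 247 255 135  55  65  65  75  79  72  79  67  65  60 246 248 237 239 116]
 [252 181 247 250 233  50  64  75  93 101 100  97  96  92  78  64 118 254 222 248 152]
 [213 244 181 253 192  57  75  98 102 103 106 106 105 107 102  81  78 253 244 237 241]
 [116 246 192 240 165  71 101  99 166 255 255 255 255 148 101 101  77 255 248 234 247]
 [105 192 250 152 153  81 106 153 255 248 248 247 249 255 132 104  77 252 248 246 234]
 [111 102 244 233  99  91  99 255 247 247 247 247 247 250 237 101  82 255 247 247 234]
 [111 111 147 253 140  86 101 250 246 247 246 247 249 248 255 104  86 255 245 248 245]
 [118 114 108 246 251  79  94 243 248 247 247 247 248 250 226 100  99 253 246 246 247]
 [114 109 109 128 253 
[... 166 characters left out ...]
111 117 249 192 137  86  83  97  90  88 113 226 254 248 247 246 248 245]
 [109 108 111 113 109 245 248 186 255 189 177 200 218 255 249 247 247 246 246 246 245]
 [109 112 113 112 113 108 246 219 238 249 248 249 249 248 247 244 247 246 247 246 248]
 [107 110 109 118 114 109 151 251 148 250 246 246 247 247 248 245 247 247 247 246 246]
 [107 109 114 116 115 111 105 244 230 238 248 245 247 247 248 247 245 247 246 248 245]]
[14  7 22 11 91] [263.89010989 235.7032967 ]
[   0    0   50   50 1655] [268.11178248 249.3734139 ] [[ 0.5161 -0.2034  0.079 ]]
[ 17  16  17  16 210] [264.95238095 248.79047619] [[ 0.5146 -0.2068  0.079 ]]
[ 0 20  7 10 39] [242.76923077 249.66666667] [[ 0.5099 -0.232   0.079 ]]
```

apply_moves(moves=[[[-0.4,-48,5,0,0,0,0],[-0.4,-49,6,0,0,0,0],[-0.4,0,0,10,0,0,0.157],[-0.4,0,0,10,0,0,0.157],[-0.4,0,0,10,0,0,0.157],[-0.4,0,0,10,0,0,0.157],[-0.4,0,0,10,0,0,0.157],[-0.4,0,0,10,0,0,0.157],[-0.4,0,0,10,0,0,0.157],[-0.4,0,0,0,0,0,0],[-0.4,0,0,0,0,0,0]]])

```text
time_s: 4.25
position: [0.5147, -0.2069, 0.1915]
tool_rot: [-1.929, -2.479, -0.001]
force: [-0.2, -0.7, -0.4]
gripper_width: 0.0603
finger_force: 0.0
```

```bash
python3 - <<'E'
from workcell import bot
from h import *
s=bot.read_state();M=R.from_rotvec(s["tool_rot"]).as_matrix();p=s["position"];print(p,"y head",np.degrees(np.arctan2(M[1,1],M[0,1])),s["joint_pos"].round(2) if hasattr(s["joint_pos"],"round") else s["joint_pos"],s["gripper_width"])
print("to knob, tool mm",(M.T@(np.array([.5146,-.2068,.062])-p)*1000).round(1))
s,d=pickle.load(open("a.pkl","rb"));w=d["wrist"];im=w["pixels"]
for n,q,z in (("spot",(455,312),-.003),("matedge",(405,312),0),("fresh",(467,226),.046),("meter corner",(440,392),.08),("meter l",(327,432),.08),("plier",(395,165),.0),("plier end",(560,165),0),("cable",(515,313),0),("can",(617,243),.059)): print(n,plane(w,np.array(q)/1.5,z,s).round(3))
hsv=cv2.cvtColor(im,cv2.COLOR_RGB2HSV)
b=hsv[180:230,190:235]
np.set_printoptions(linewidth=250)
print(im[184:228:2,194:232:2,0]);print(im[184:228:2,194:232:2,2])
E
```

```text
[ 0.51468099 -0.20690043  0.19145151] y head 14.22217967680181 [-0.39  0.45  0.92  1.86 -0.41  1.04  0.95] 0.06029738784136756
to knob, tool mm [ 1.000e-01 -1.000e-01  1.295e+02]
spot [[ 0.509  0.252 -0.003]]
matedge [[0.497 0.208 0.   ]]
fresh [[0.421 0.271 0.046]]
meter corner [[0.537 0.223 0.08 ]]
meter l [[0.552 0.128 0.08 ]]
plier [[0.367 0.227 0.   ]]
plier end [[0.399 0.361 0.   ]]
cable [[0.521 0.306 0.   ]]
can [[0.456 0.376 0.059]]
[[ 62  59  53  57  55  54  55  55  55  53  46  50  51  49  51  53  49  50  51]
 [ 59  58  56  57  56  50  53  52  33  28  39  47  53  53  52  51  55  52  55]
 [ 52  53  54  54  55  51  57  37  30  30  23  30  34  49  54  51  50  50  53]
 [ 55  60  53  54  57  51  48  50  47  42  35  32  29  34  30  45  59  50  46]
 [ 54  50  54  51  51  51  48  46  41  47  49  50  44  35  32  31  24  50  51]
 [ 53  50  47  53  52  54  49  48  48  49  51  48  50  48  43  36  36  50  50]
 [ 51  48  48  54  53  47  46  49  50  50  44  48  48  49  48  48  46  57  50]
 [ 51  51  50  54  51  53  47  42  52  48  49  48  47  41  44  47  46  54  52]
 [ 51  50  49  54  54 
[... 2123 characters left out ...]
93 149 134  98  87  88  88  88  91  87  87  84 106 107 104 105 102]
 [102 102 120 152 145 147 148 109  89  86  85  88  89 101 104 104 104 104 105]
 [102  96 142 146 146 145 144 147 149 123  94  88  79 107 104 101 101 105 103]
 [106  75 127 140 147 145 143 148 146 144 149 144  97 101 106 102 103 103 103]
 [103  82  89  89 103 135 143 144 147 143 147 131  98 105 105 103 105 104 104]
 [103 106 101 116  85  84  85 130 143 146 144 101 103 103 100 104 100 106  99]
 [106 106 104 105 102 103  84 103  84 106 133 101 105 103 103 105 105 102 104]
 [105 105 103 108 105 101 105 107 130  84  86 104 103 107 104 106 104 102 104]
 [101 105 104 102 104 103 103 102 102 108 107 103 108 102 106 106 102 103 100]]
```

apply_moves(moves=[[[-0.4,0,0,40,0,0,0],[-0.4,0,0,40,0,0,0],[-0.4,0,0,25,0,0,0],[-0.4,0,0,12,0,0,0],[-0.4,0,0,11,0,0,0],[-0.4,0,0,0,0,0,0]]], squeeze=30)

```text
time_s: 5.0
position: [0.5143, -0.208, 0.0633]
tool_rot: [-1.935, -2.475, -0.0]
force: [0.3, -0.0, -0.5]
gripper_width: 0.0597
finger_force: 0.0
```

apply_moves(moves=[[[1,0,0,0,0,0,0],[1,0,0,0,0,0,0],[1,0,0,0,0,0,0],[1,0,0,0,0,0,0],[1,0,0,0,0,0,0],[1,0,0,0,0,0,0]]])

```text
time_s: 5.75
position: [0.5148, -0.2082, 0.0642]
tool_rot: [1.935, 2.474, 0.001]
force: [-1.7, 0.9, 6.9]
gripper_width: 0.0286
finger_force: 29.4
```

apply_moves(moves=[[[1,0,0,-15,0,0,0],[1,0,0,-35,0,0,0],[1,0,0,-45,0,0,0],[1,0,0,-40,0,0,0],[1,44,-7,0,0,0,0],[1,45,-6,0,0,0,0],[1,45,-6,0,0,0,0],[1,44,-7,0,0,0,0],[1,44,-6,0,0,0,0],[1,0,0,0,0,0,-0.145],[1,0,0,0,0,0,-0.145],[1,0,0,0,0,0,-0.145],[1,0,0,0,0,0,-0.145],[1,0,0,0,0,0,-0.145],[1,0,0,0,0,0,-0.145],[1,0,0,0,0,0,0]]])

```text
time_s: 7.75
position: [0.4298, -0.0006, 0.1988]
tool_rot: [0.715, 3.059, 0.001]
force: [0.0, -0.3, 0.3]
gripper_width: 0.0283
finger_force: 29.7
```

```bash
cat > to.py <<'E'
import sys
from workcell import bot
from h import *
s=bot.read_state();M=R.from_rotvec(s["tool_rot"]).as_matrix();p=np.array(s["position"])
print(s["time_s"],p.round(4),"y head",np.degrees(np.arctan2(M[1,1],M[0,1])).round(1),"tilt",np.degrees(np.arccos(-M[2,2])).round(2),np.round(s["joint_pos"],2),"w",s["gripper_width"],s["finger_force"])
for a in sys.argv[1:]:
    t=np.array(eval(a));print(a,"tool mm",(M.T@(t-p)*1000).round(1))
E
python3 to.py .495,.27,.2; python3 shot.py c
```

```text
7.75 [ 0.4298 -0.0006  0.1988] y head 63.7 tilt 0.05 [-0.92  0.12  0.9   2.12 -0.12  0.94  1.16] w 0.028340272282083998 29.71254676580429
.495,.27,.2 tool mm [ 61.5 271.4  -0.9]
7.75 [ 0.42979636 -0.0005789   0.19884806] [7.15144344e-01 3.05867106e+00 1.25557774e-03] [-0.92002326  0.12466142  0.89880795  2.1247539  -0.12144536  0.94188482
  1.15802836]
```

View pics/c_wrist.png

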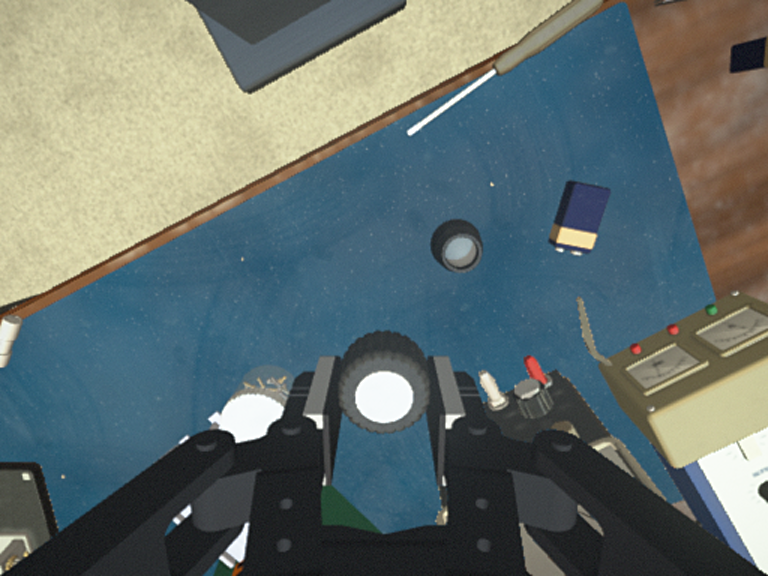

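The knob is held upright and centred between the pads at (385,385); the dead battery is at (580,217) with its terminals at the gold end.

apply_moves(moves=[[[1,10,45,0,0,0,0],[1,10,45,0,0,0,0],[1,10,45,0,0,0,0],[1,10,45,0,0,0,0],[1,10,45,0,0,0,0],[1,11,46,0,0,0,0],[1,0,0,0,0,0,0],[1,0,0,0,0,0,0]]])

```text
time_s: 8.8
position: [0.4947, 0.2689, 0.1982]
tool_rot: [0.716, 3.059, -0.002]
force: [-0.2, -0.7, -0.4]
gripper_width: 0.029
finger_force: 29.8
```

```bash
python3 to.py .495,.27,.0015; python3 shot.py e wrist side
```

```text
8.8 [0.4947 0.2689 0.1982] y head 63.6 tilt 0.07 [-1.14  0.4   0.74  1.82 -0.31  1.03  0.83] w 0.028969395588096473 29.769135117530823
.495,.27,.0015 tool mm [  0.3   1.3 196.7]
8.8 [0.49471295 0.26891446 0.19820308] [ 7.16207159e-01  3.05870945e+00 -1.96327968e-03] [-1.14209925  0.40194067  0.73794035  1.82466312 -0.30989305  1.03459144
  0.82782056]
```

View pics/e_wrist.png

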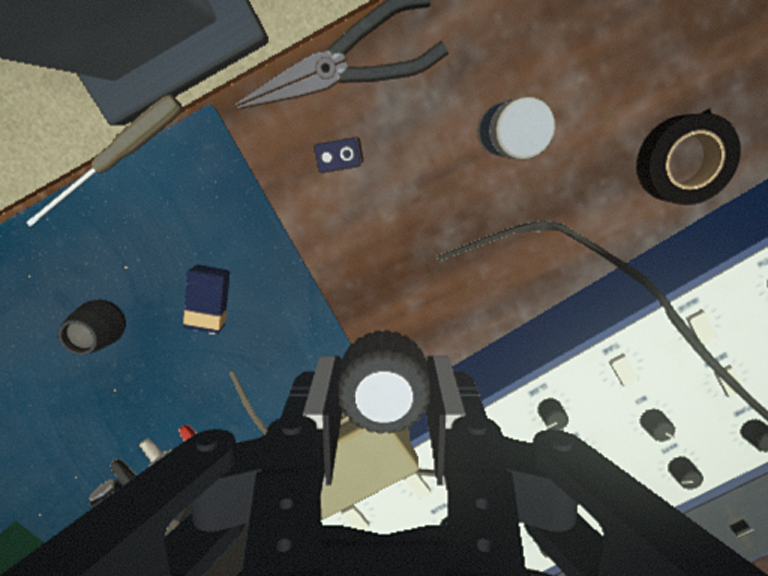

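```bash
python3 - <<'E'
from h import *
s,d=pickle.load(open("e.pkl","rb"));w=d["wrist"]
for P in ((.495,.27,-.003),(.485,.265,-.003),(.52,.27,-.003),(.495,.22,-.003)): print(P,(proj(w,[P],s)*1.5).round())
for n,q in (("synth lower edge",(470,355)),("synth lower edge2",(600,285)),("matedge",(345,330)),("matedge2",(270,210)),("cable",(440,258))):
    print(n,plane(w,np.array(q)/1.5,-.003,s).round(3),plane(w,np.array(q)/1.5,.05,s).round(3))
q=np.array([338,155])/1.5;print("fresh",plane(w,q,.046,s).round(3))
E
```

```text
(0.495, 0.27, -0.003) [[385. 243.]]
(0.485, 0.265, -0.003) [[373. 234.]]
(0.52, 0.27, -0.003) [[400. 272.]]
(0.495, 0.22, -0.003) [[326. 272.]]
synth lower edge [[ 0.608  0.291 -0.003]] [[0.579 0.293 0.05 ]]
synth lower edge2 [[ 0.597  0.403 -0.003]] [[0.571 0.388 0.05 ]]
matedge [[ 0.544  0.211 -0.003]] [[0.525 0.225 0.05 ]]
matedge2 [[ 0.436  0.206 -0.003]] [[0.434 0.221 0.05 ]]
cable [[ 0.523  0.302 -0.003]] [[0.508 0.302 0.05 ]]
fresh [[0.424 0.274 0.046]]
```

apply_moves(moves=[[[1,3,-17,0,0,0,0],[1,0,0,45,0,0,0],[1,0,0,45,0,0,0],[1,0,0,45,0,0,0],[1,0,0,30,0,0,0],[1,0,0,15,0,0,0],[1,0,0,8,0,0,0],[1,0,0,4,0,0,0],[1,0,0,0,0,0,0],[1,0,0,0,0,0,0]]])

```text
time_s: 10.15
position: [0.485, 0.2561, 0.007]
tool_rot: [0.713, 3.059, 0.001]
force: [0.7, -0.5, -0.6]
gripper_width: 0.0287
finger_force: 29.8
```

apply_moves(moves=[[[1,0,0,3,0,0,0],[1,0,0,2,0,0,0],[1,0,0,0,0,0,0],[1,0,0,0,0,0,0]]])

```text
time_s: 10.65
position: [0.4846, 0.256, 0.0016]
tool_rot: [-0.713, -3.059, -0.001]
force: [-1.2, -0.1, 5.0]
gripper_width: 0.0286
finger_force: 30.3
```

apply_moves(moves=[[[1,0,0,1,0,0,0],[1,0,0,0,0,0,0],[1,0,0,0,0,0,0]]])

```text
time_s: 11.02
position: [0.4846, 0.256, 0.0015]
tool_rot: [-0.713, -3.059, -0.002]
force: [-4.0, -1.4, 17.5]
gripper_width: 0.0284
finger_force: 31.3
```

apply_moves(moves=[[[1,0,0,-1,0,0,0],[0.25,0,0,0,0,0,0],[0.1,0,0,0,0,0,0],[0,0,0,0,0,0,0],[0,0,0,0,0,0,0],[0,0,0,-10,0,0,0],[0,0,0,-20,0,0,0],[0,0,0,-40,0,0,0],[-0.3,0,0,-60,0,0,0],[-0.3,0,0,-60,0,0,0],[-0.3,0,0,0,0,0,0]]])

```text
time_s: 12.4
position: [0.4873, 0.2566, 0.1972]
tool_rot: [0.713, 3.054, 0.012]
force: [0.1, -0.9, 0.5]
gripper_width: 0.0555
finger_force: 0.0
```

```bash
python3 shot.py f;python3 to.py .467,.13,.2; python3 - <<'E'
from h import *
s,d=pickle.load(open("f.pkl","rb"));w=d["wrist"];im=w["pixels"].astype(int)
print("knob should be",proj(w,[(.485,.256,.016)],s)*1.5)
m=(im[...,0]>170)&(im[...,2]<170)&(im[...,2]>110)   # gold
print(np.c_[np.nonzero(m)][:, ::-1].mean(0),m.sum())
E
```

```text
12.4 [0.48729069 0.25657986 0.19724765] [0.71282879 3.05400248 0.01208472] [-1.15708997  0.37711828  0.76049852  1.86405557 -0.30752951  1.01056978
  0.84411325]
12.45 [0.4857 0.2564 0.1947] y head 63.8 tilt 0.33 [-1.16  0.38  0.76  1.87 -0.31  1.01  0.85] w 0.05542256190456995 0.0
.467,.13,.2 tool mm [ -39.1 -121.6   -5.9]
knob should be [[378.69256672 246.67789133]]
[177.65125038 191.86155469] 6638
```

View pics/f_wrist.png

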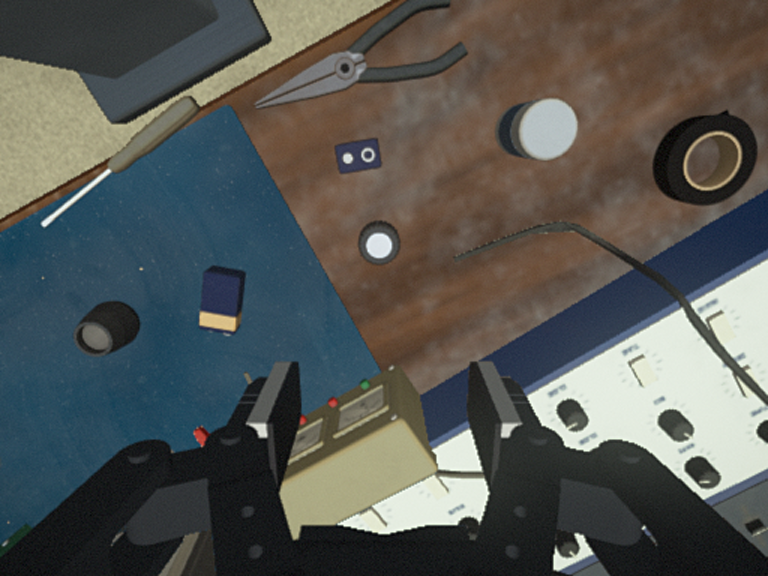

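The knob stands upright on the wood at (379,243), clear of everything; the dead battery is at (221,299).

```bash
cat > bat.py <<'E'
import sys
from h import *
s,d=pickle.load(open(sys.argv[1]+".pkl","rb"));w=d["wrist"];im=cv2.GaussianBlur(w["pixels"],(3,3),0).astype(int)
c=proj(w,[eval(sys.argv[2])+(.018,)],s)[0].astype(int);r=int(sys.argv[3]);x0,y0=c-r
sub=im[y0:y0+2*r,x0:x0+2*r];Rr,G,B=sub[...,0],sub[...,1],sub[...,2]
gold=(Rr>150)&(B<190)
top=gold|((B-G>28)&(B>65)&(G<62))
m=cv2.morphologyEx(top.astype(np.uint8),cv2.MORPH_OPEN,np.ones((3,3)))
m=cv2.morphologyEx(m,cv2.MORPH_CLOSE,np.ones((5,5)))
k=max(cv2.findContours(m,0,1)[0],key=cv2.contourArea)[:,0]+[x0,y0]
P=(plane(w,k,.018,s)[:,:2]*1000).astype(np.float32);q=cv2.minAreaRect(P);print(q)
g=np.c_[np.nonzero(gold)][:,::-1].mean(0)+[x0,y0];gp=plane(w,g,.018,s)[0,:2]*1000
v=gp-np.array(q[0]);print("to gold heading",np.degrees(np.arctan2(v[1],v[0])),np.hypot(*v))
b=cv2.boxPoints(q);e=b[1]-b[0] if np.hypot(*(b[1]-b[0]))>np.hypot(*(b[2]-b[1])) else b[2]-b[1]
print("long axis heading",np.degrees(np.arctan2(e[1],e[0]))%180)
o=cv2.cvtColor(w["pixels"],cv2.COLOR_RGB2BGR).copy();cv2.polylines(o,[k.reshape(-1,1,2)],True,(0,255,0),1)
cv2.imwrite("pics/%s_crop.png"%sys.argv[1],cv2.resize(o[y0:y0+2*r,x0:x0+2*r],(500,500),interpolation=cv2.INTER_NEAREST))
E
for i in a c f; do python3 bat.py $i .467,.13 30; done; python3 - <<'E'
from h import *
s,d=pickle.load(open("f.pkl","rb"));w=d["wrist"]
P=plane(w,np.array([(205,271),(243,277),(236,332),(200,327)])/1.5,.018,s);print(P.round(4))
E
```

```text
((469.6289978027344, 133.84707641601562), (26.400848388671875, 40.41507339477539), 52.96581268310547)
to gold heading -37.42855279585014 14.938823510135798
long axis heading 142.9658
((481.3821105957031, 123.87235260009766), (27.00783920288086, 11.205347061157227), 52.474369049072266)
to gold heading -32.83826411281365 0.3559599975995195
long axis heading 52.474346
((469.19024658203125, 133.67446899414062), (25.26131820678711, 40.86884307861328), 55.9512939453125)
to gold heading -34.668728706753335 14.841898500153206
long axis heading 145.95131
[[0.4457 0.1384 0.018 ]
 [0.4614 0.1601 0.018 ]
 [0.4954 0.1331 0.018 ]
 [0.4802 0.1116 0.018 ]]
```

apply_moves(moves=[[[-0.3,-20,-57,0,0,0,0],[-0.3,-20,-58,0,0,0,0],[-0.3,0,0,0,0,0,0.1],[-0.3,0,0,0,0,0,0.1],[-0.3,0,0,0,0,0,0],[-0.3,0,0,0,0,0,0]]])

```text
time_s: 13.2
position: [0.4693, 0.1351, 0.191]
tool_rot: [-1.011, -2.974, 0.001]
force: [-0.0, 0.4, -0.8]
gripper_width: 0.0551
finger_force: 0.0
```

```bash
python3 shot.py g; python3 bat.py g .47,.136 45; python3 to.py .47,.136,.2
```

```text
13.2 [0.46927415 0.13505707 0.19102447] [-1.01089694e+00 -2.97394464e+00  1.04705334e-03] [-1.08486733  0.28330726  0.85872958  2.00798569 -0.26045328  0.96263204
  0.82043879]
((469.62109375, 134.37490844726562), (25.217208862304688, 40.28392028808594), 52.4199333190918)
to gold heading -37.636085892990714 15.229232419867825
long axis heading 142.41995
13.25 [0.4694 0.1351 0.1911] y head 52.4 tilt 0.04 [-1.08  0.28  0.86  2.01 -0.26  0.96  0.82] w 0.05546943435101645 0.0
.47,.136,.2 tool mm [ 0.   1.1 -8.9]
```

View pics/g_crop.png

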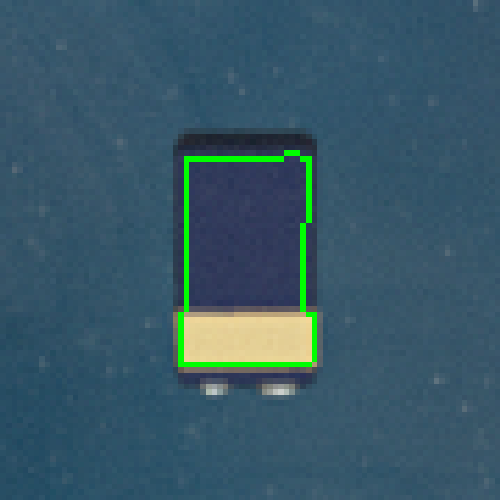

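apply_moves(moves=[[[-0.3,-3,0,45,0,0,0],[-0.3,0,0,50,0,0,0],[-0.3,0,0,45,0,0,0],[-0.3,0,0,25,0,0,0],[-0.3,0,0,12,0,0,0],[-0.3,0,0,5,0,0,0],[-0.3,0,0,0,0,0,0],[-0.3,0,0,0,0,0,0]]], squeeze=40)

```text
time_s: 14.25
position: [0.4727, 0.1335, 0.0101]
tool_rot: [1.014, 2.972, 0.002]
force: [-0.2, 1.0, 0.1]
gripper_width: 0.0554
finger_force: 0.0
```

apply_moves(moves=[[[1,0,0,0,0,0,0],[1,0,0,0,0,0,0],[1,0,0,0,0,0,0],[1,0,0,0,0,0,0],[1,0,0,0,0,0,0],[1,0,0,0,0,0,0]]])

```text
time_s: 15.0
position: [0.4723, 0.1335, 0.0099]
tool_rot: [1.014, 2.973, 0.002]
force: [-1.5, -1.0, 6.2]
gripper_width: 0.0254
finger_force: 39.1
```

apply_moves(moves=[[[1,0,0,-20,0,0,0],[1,0,0,-45,0,0,0],[1,0,0,-50,0,0,0],[1,0,0,-45,0,0,0],[1,-18,-44,0,0,0,0],[1,-18,-44,0,0,0,0],[1,-18,-44,0,0,0,0],[1,-17,-45,0,0,0,0],[1,0,0,0,0,0,0.16],[1,0,0,0,0,0,0.16],[1,0,0,0,0,0,0.16],[1,0,0,0,0,0,0.16],[1,0,0,0,0,0,0.16],[1,0,0,0,0,0,0.16],[1,0,0,0,0,0,0.16]]])

```text
time_s: 16.88
position: [0.4198, -0.0502, 0.1694]
tool_rot: [-2.444, -1.973, -0.001]
force: [0.3, -0.5, 0.2]
gripper_width: 0.0251
finger_force: 39.9
```

apply_moves(moves=[[[1,0,0,0,0,0,0.16],[1,0,0,0,0,0,0.16],[1,0,0,0,0,0,0.16],[1,0,0,0,0,0,0.16],[1,0,0,0,0,0,0.16],[1,0,0,0,0,0,0.16],[1,0,0,0,0,0,0.16],[1,0,0,0,0,0,0],[1,0,0,0,0,0,0]]])

```text
time_s: 18.0
position: [0.4199, -0.0502, 0.1693]
tool_rot: [-3.117, -0.387, -0.0]
force: [0.3, -0.0, -0.4]
gripper_width: 0.0253
finger_force: 39.9
```

```bash
python3 to.py .5371,-.2006,.17
```

```text
18.0 [ 0.4199 -0.0502  0.1693] y head -75.8 tilt 0.02 [-1.11  0.41  1.42  2.18 -0.51  0.96 -0.71] w 0.025342823409992284 39.88303005695343
.5371,-.2006,.17 tool mm [ 76.8 174.5  -0.8]
```

apply_moves(moves=[[[1,19,43,0,0,0,0],[1,19,44,0,0,0,0],[1,19,44,0,0,0,0],[1,20,43,0,0,0,0],[1,0,0,0,0,0,0],[1,0,0,0,0,0,0]]])

```text
time_s: 18.75
position: [0.5361, -0.2005, 0.1689]
tool_rot: [-3.118, -0.383, 0.001]
force: [0.4, 0.9, -0.8]
gripper_width: 0.0252
finger_force: 39.9
```

```bash
python3 to.py .5371,-.2006,.1 .5371,-.2006,.0705; python3 shot.py k
```

```text
18.75 [ 0.5361 -0.2005  0.1689] y head -76.0 tilt 0.06 [-0.48  0.61  1.1   1.84 -0.61  1.08 -0.47] w 0.02523983947520485 39.89243566989899
.5371,-.2006,.1 tool mm [ 1.   0.4 68.9]
.5371,-.2006,.0705 tool mm [ 1.   0.4 98.4]
18.75 [ 0.53609766 -0.20051346  0.16892039] [-3.11755964e+00 -3.82969397e-01  1.42948952e-03] [-0.48203523  0.60669619  1.10196383  1.84398888 -0.61353627  1.08282234
 -0.47052952]
```

View pics/k_wrist.png

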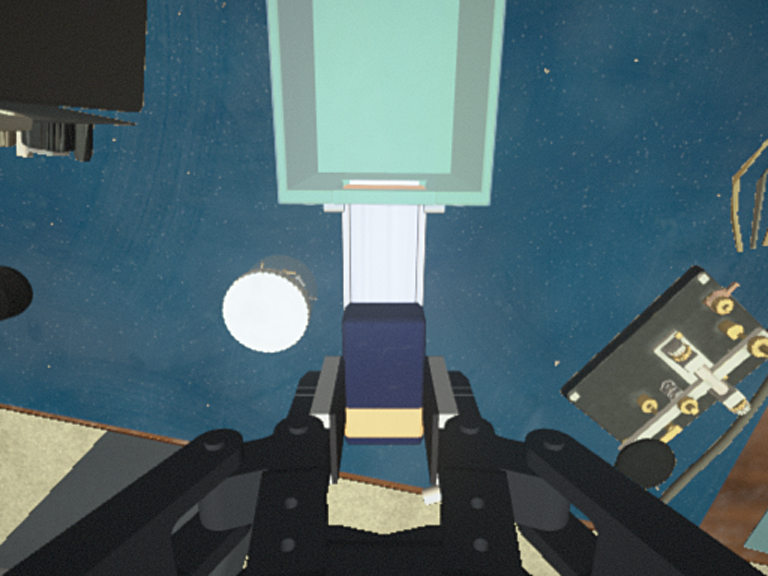

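The battery (384,370) hangs exactly in line with the chute channel (343–427 px wide, centre 384), the terminal end outward.

apply_moves(moves=[[[1,0,0,30,0,0,0],[1,0,0,30,0,0,0],[1,0,0,20,0,0,0],[1,0,0,10,0,0,0],[1,0,0,5,0,0,0],[1,0,0,0,0,0,0],[1,0,0,0,0,0,0]]])

```text
time_s: 19.68
position: [0.5371, -0.2008, 0.0749]
tool_rot: [3.118, 0.382, 0.002]
force: [0.0, -0.1, -0.3]
gripper_width: 0.0246
finger_force: 39.9
```

apply_moves(moves=[[[1,0,0,2,0,0,0],[1,0,0,1,0,0,0],[1,0,0,0,0,0,0],[1,0,0,0,0,0,0]]])

```text
time_s: 20.18
position: [0.5368, -0.2006, 0.0713]
tool_rot: [3.118, 0.382, 0.0]
force: [0.3, 0.4, -0.0]
gripper_width: 0.0249
finger_force: 39.9
```

apply_moves(moves=[[[1,0,0,1,0,0,0],[1,0,0,0,0,0,0],[1,0,0,0,0,0,0]]])

```text
time_s: 20.55
position: [0.5367, -0.2006, 0.0703]
tool_rot: [-3.118, -0.382, 0.0]
force: [-0.0, -0.7, 0.4]
gripper_width: 0.0253
finger_force: 39.9
```

apply_moves(moves=[[[0.1,0,0,0,0,0,0],[0,0,0,0,0,0,0],[0,0,0,0,0,0,0],[0,0,0,0,0,0,0],[0,0,0,-15,0,0,0],[0,0,0,-30,0,0,0],[0,-25,0,0,0,0,0],[0.5,-30,0,0,0,0,0],[1,0,0,0,0,0,0],[1,0,0,0,0,0,0],[1,0,0,0,0,0,0],[1,0,0,0,0,0,0]]], squeeze=20)

```text
time_s: 22.05
position: [0.4838, -0.2137, 0.1153]
tool_rot: [3.118, 0.383, -0.0]
force: [0.1, 0.6, -0.8]
gripper_width: -0.0001
finger_force: 0.0
```

```bash
python3 to.py .4865,-.2132,.069; python3 shot.py m
```

```text
22.05 [ 0.4838 -0.2137  0.1153] y head -76.0 tilt 0.02 [-0.44  0.6   1.06  2.   -0.66  0.94 -0.36] w -0.00012348998679865381 0.0
.4865,-.2132,.069 tool mm [ 2.7  0.1 46.3]
22.05 [ 0.48384137 -0.21371521  0.11527574] [ 3.11783479e+00  3.83124232e-01 -1.38030044e-04] [-0.43729126  0.60128805  1.06213919  1.99625379 -0.65914921  0.93791154
 -0.35770833]
```

View pics/m_wrist.png

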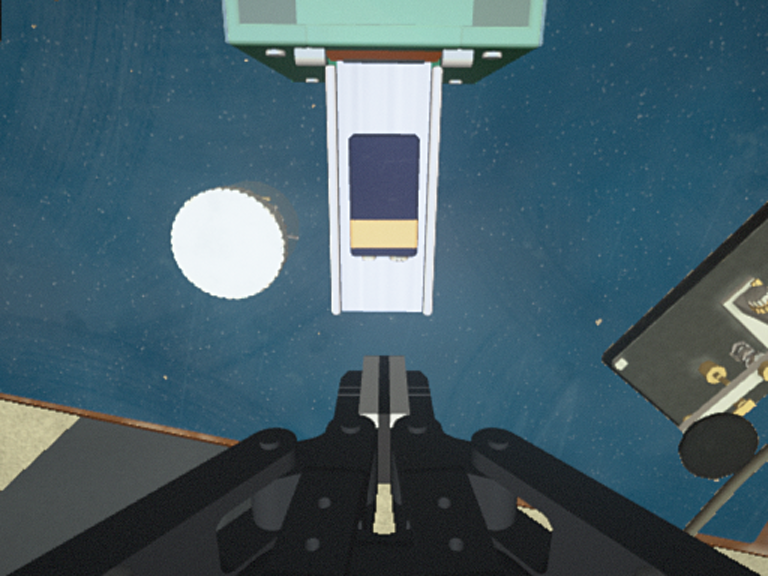

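The battery lies square in the channel (349–419, 134–256), terminals outward; flap's foot at row 62 and the shut fingers stand beyond the open end.

```bash
python3 - <<'E'
from h import *
s,d=pickle.load(open("m.pkl","rb"));w=d["wrist"];p=np.array(s["position"]);u=np.array([np.cos(np.radians(14)),np.sin(np.radians(14)),0])
for n,q,z in(("rear top",(384,256),.078),("front top",(384,134),.078),("flap foot",(384,62),.063),("chute end",(384,312),.060)):
    P=plane(w,np.array(q)/1.5,z,s)[0];print(n,P.round(4),"along from TCP mm",((P-p)@u*1000).round(1))
E
```

```text
rear top [ 0.5179 -0.2061  0.078 ] along from TCP mm 34.9
front top [ 0.5621 -0.1951  0.078 ] along from TCP mm 80.4
flap foot [ 0.587  -0.1889  0.063 ] along from TCP mm 106.1
chute end [ 0.4884 -0.2135  0.06  ] along from TCP mm 4.5
```

apply_moves(moves=[[[1,0,0,25,0,0,0],[1,0,0,16,0,0,0],[1,0,0,5,0,0,0],[1,0,0,0,0,0,0],[1,10,0,0,0,0,0],[1,8,0,0,0,0,0],[1,5,0,0,0,0,0],[1,5,0,0,0,0,0],[1,6,0,0,0,0,0],[1,6,0,0,0,0,0],[1,6,0,0,0,0,0],[1,6,0,0,0,0,0],[1,6,0,0,0,0,0],[1,6,0,0,0,0,0]]])

```text
time_s: 23.85
position: [0.5458, -0.1983, 0.0692]
tool_rot: [-3.118, -0.382, 0.0]
force: [-0.9, -0.5, 0.9]
gripper_width: -0.0001
finger_force: 0.3
```

apply_moves(moves=[[[1,4,0,0,0,0,0],[1,4,0,0,0,0,0],[1,4,0,0,0,0,0],[1,4,0,0,0,0,0],[1,4,0,0,0,0,0],[1,4,0,0,0,0,0],[1,0,0,0,0,0,0]]])

```text
time_s: 24.72
position: [0.5691, -0.1924, 0.0692]
tool_rot: [3.118, 0.383, 0.0]
force: [-0.5, 0.6, 0.8]
gripper_width: -0.0001
finger_force: 0.0
```

```bash
cat > chk.py <<'E'
import sys
from h import *
s,d=pickle.load(open(sys.argv[1]+".pkl","rb"))
u=np.array([np.cos(np.radians(14)),np.sin(np.radians(14)),0]);n=np.array([-u[1],u[0],0]);o=np.array([.587,-.1885,0])
np.set_printoptions(linewidth=220)
for c in d:
    im=d[c]["pixels"]
    for z,xs in((.061,range(-95,10,7)),(.09,(0,3))):
        for y in(-8,0,8):
            q=proj(d[c],[o+u*x/1000+n*y/1000+[0,0,z] for x in xs],s).round().astype(int)
            print(c,z,y,[im[v,h].tolist() if 0<=v<384 and 0<=h<512 else None for h,v in q])
E
python3 to.py; python3 shot.py n wrist scene; python3 chk.py n
```

```text
24.725 [ 0.5691 -0.1924  0.0692] y head -76.0 tilt 0.01 [-0.39  0.76  0.95  1.85 -0.76  0.95 -0.42] w -9.849921834621565e-05 0.0
24.725 [ 0.56913553 -0.19240069  0.06924498] [3.11812272e+00 3.82791010e-01 2.21598546e-04] [-0.39185096  0.75602255  0.95405783  1.84892483 -0.75854324  0.95034915
 -0.41652294]
wrist 0.061 -8 [[17, 18, 19], [14, 17, 18], [25, 24, 24], [24, 22, 18], [23, 28, 27], [18, 23, 23], [24, 25, 27], [7, 16, 18], [28, 37, 34], [82, 83, 79], [122, 159, 141], [117, 152, 133], [158, 131, 102], [161, 132, 107], [183, 186, 186]]
wrist 0.061 0 [[18, 21, 21], [180, 190, 203], [178, 187, 203], [178, 189, 201], [84, 88, 91], [48, 47, 44], [52, 53, 52], [48, 47, 47], [49, 50, 49], [29, 33, 32], [117, 154, 136], [121, 157, 136], [161, 133, 106], [159, 132, 103], [183, 184, 180]]
wrist 0.061 8 [[19, 19, 24], [16, 18, 15], [11, 9, 11], [15, 16, 18], [2, 13, 8], [10, 14, 17], [16, 19, 20], [22, 21, 21], [28, 32, 32], [84, 84, 79], [121, 154, 139], [119, 158, 138], [162, 132, 105], [160, 132, 105], [173, 167, 157]]
wrist 0.09 -8 [[109, 130, 120], [157, 131, 103]]
wrist 0.09 0 [[10
[... 299 characters left out ...]
[180, 181, 178], [86, 85, 85], [69, 68, 68]]
scene 0.061 0 [[240, 240, 239], [239, 240, 239], [239, 240, 238], [240, 240, 239], [240, 240, 239], [239, 240, 239], [239, 240, 239], [239, 240, 238], [239, 239, 238], [239, 240, 238], [234, 235, 234], [188, 189, 186], [100, 99, 97], [98, 95, 93], [94, 92, 91]]
scene 0.061 8 [[239, 239, 238], [239, 239, 238], [240, 240, 239], [239, 240, 239], [239, 240, 238], [239, 239, 238], [239, 239, 238], [238, 239, 238], [238, 239, 237], [238, 239, 237], [237, 238, 236], [201, 201, 198], [170, 169, 167], [93, 91, 90], [112, 110, 108]]
scene 0.09 -8 [[48, 50, 51], [48, 50, 51]]
scene 0.09 0 [[65, 65, 65], [51, 51, 52]]
scene 0.09 8 [[50, 51, 52], [50, 51, 52]]
```

apply_moves(moves=[[[1,-25,0,0,0,0,0],[1,-40,0,0,0,0,0],[1,-30,0,0,0,0,0],[1,-10,0,-40,0,0,0],[1,0,0,-20,0,0,0],[1,0,0,0,0,0,0]]])

```text
time_s: 25.58
position: [0.4684, -0.2179, 0.1305]
tool_rot: [3.117, 0.384, 0.005]
force: [-0.2, -0.8, 0.0]
gripper_width: 0.0002
finger_force: 0.0
```

```bash
python3 to.py; python3 shot.py p wrist scene; python3 chk.py p; python3 - <<'E'
from h import *
for t in "mp":
    s,d=pickle.load(open(t+".pkl","rb"));w=d["wrist"];im=w["pixels"]
    h=cv2.cvtColor(im,cv2.COLOR_RGB2HSV);g=((h[...,0]<15)&(h[...,1]>120)&(h[...,2]>80)).astype(np.uint8);g[80:]=0
    print(t,cv2.boundingRect(g),g.sum(), ((im[:,:,2].astype(int)-im[:,:,1]>28)&(im[:,:,1]<62))[40:215,215:295].sum())
E
```

```text
25.575 [ 0.4684 -0.2179  0.1305] y head -76.0 tilt 0.18 [-0.46  0.56  1.1   2.02 -0.63  0.95 -0.36] w 0.00023544364739117152 0.0
25.575 [ 0.46839191 -0.21791579  0.13046842] [3.11736781 0.38355244 0.00491678] [-0.45710905  0.56158445  1.09893838  2.01546448 -0.62618932  0.9467832
 -0.35651178]
wrist 0.061 -8 [[233, 238, 247], [234, 240, 248], [232, 239, 248], [232, 239, 249], [234, 240, 248], [233, 240, 249], [232, 239, 248], [233, 239, 248], [231, 238, 248], [230, 237, 247], [231, 237, 247], [228, 234, 244], [225, 233, 244], [224, 231, 243], [115, 59, 26]]
wrist 0.061 0 [[232, 238, 248], [232, 239, 248], [231, 238, 248], [234, 241, 249], [232, 240, 248], [233, 240, 248], [233, 239, 248], [231, 239, 248], [231, 238, 248], [231, 237, 247], [229, 237, 246], [230, 235, 246], [229, 235, 245], [224, 232, 243], [113, 58, 28]]
wrist 0.061 8 [[230, 237, 247], [230, 237, 247], [230, 236, 247], [231, 238, 247], [229, 236, 247], [231, 238, 247], [230, 236, 247], [231, 237, 247], [228, 235, 246], [228, 234, 245], [226, 233, 244], [227, 233, 244], [223, 231, 242], [223, 231, 241], [116, 62, 32]]

[... 366 characters left out ...]
ene 0.061 0 [[239, 240, 239], [239, 240, 239], [239, 240, 238], [240, 240, 239], [240, 240, 239], [224, 224, 222], [121, 118, 117], [117, 115, 113], [119, 116, 114], [120, 117, 115], [112, 110, 107], [123, 120, 118], [75, 74, 73], [53, 54, 54], [47, 49, 50]]
scene 0.061 8 [[240, 240, 239], [239, 240, 239], [239, 239, 238], [239, 240, 239], [240, 240, 239], [208, 208, 206], [133, 132, 130], [109, 107, 105], [113, 111, 109], [109, 106, 104], [110, 109, 106], [102, 100, 97], [110, 108, 106], [59, 59, 59], [54, 54, 54]]
scene 0.09 -8 [[46, 48, 49], [46, 48, 49]]
scene 0.09 0 [[95, 61, 49], [50, 48, 48]]
scene 0.09 8 [[142, 78, 49], [142, 78, 49]]
m (218, 34, 76, 7) 410 0
p (219, 3, 72, 13) 706 0
```

apply_moves(moves=[[[1,0,0,-50,0,0,0],[1,0,0,-50,0,0,0],[1,10,0,-30,0,0,0],[1,30,0,0,0,0,0],[1,0,0,0,0,0,0],[1,0,0,0,0,0,0]]])

```text
time_s: 26.42
position: [0.505, -0.2082, 0.2582]
tool_rot: [3.118, 0.382, -0.003]
force: [-0.4, -0.7, -0.5]
gripper_width: 0.0
finger_force: 0.0
```

```bash
python3 to.py; python3 shot.py q wrist scene side; python3 - <<'E'
from h import *
u=np.array([np.cos(np.radians(14)),np.sin(np.radians(14)),0]);n=np.array([-u[1],u[0],0]);o=np.array([.587,-.1885,0])
B=lambda x,y,z:o+u*x/1000+n*y/1000+[0,0,z/1000]
np.set_printoptions(linewidth=220)
for t in "mpq":
    s,d=pickle.load(open(t+".pkl","rb"));w=d["wrist"];im=w["pixels"]
    h=cv2.cvtColor(im,cv2.COLOR_RGB2HSV);g=((h[...,0]<15)&(h[...,1]>120)&(h[...,2]>60)).astype(np.uint8);g[110:]=0;g[:,:200]=0;g[:,310:]=0
    y,x=np.nonzero(g);print(t,"flap rows",y.min(),y.max(),"cols",x.min(),x.max(),"foot exp",proj(w,[B(2,0,63),B(3,0,97)],s).round(1).tolist())
# inside box through roof: navy/gold pixels on a grid at floor
im=cv2.GaussianBlur(w["pixels"],(3,3),0)
for y in(-30,-15,0,15,30):
    q=proj(w,[B(x,y,20) for x in range(12,126,12)],s).round().astype(int)
    print(y,[im[b,a].tolist() if 0<=b<384 and 0<=a<512 else None for a,b in q])
# knob & fresh in scene/side, before vs after
s0,d0=pickle.load(open("d0.pkl","rb"))
for c in("scene","side"):
    for nm,P in(("knob cap",(.485,.256,.016)),("fresh top",(.422,.272,.046)),("loupe",(.447,.046,.034)),("jar",(.493,-.139,.049))):
        a,b=proj(d[c],[P])[0].round().astype(int);f=lambda D:D[c]["pixels"][b-3:b+4,a-3:a+4].reshape(-1,3).mean(0).round().tolist()
        print(c,nm,(a,b),f(d0),f(d))
E
```

```text
26.425 [ 0.505  -0.2082  0.2582] y head -76.0 tilt 0.12 [-0.58  0.48  1.24  1.8  -0.48  1.22 -0.53] w 1.9711889608012576e-05 0.0
26.425 [ 0.50499757 -0.20824999  0.2582464 ] [ 3.11829261  0.38187992 -0.00338564] [-0.58368191  0.47812344  1.24366791  1.80218224 -0.48143225  1.2171731
 -0.52526708]
m flap rows 34 40 cols 218 293 foot exp [[255.3, 37.3], [255.2, 23.2]]
p flap rows 3 15 cols 219 290 foot exp [[254.7, 12.0], [254.5, -6.7]]Traceback (most recent call last):
  File "<stdin>", line 8, in <module>
    return umr_minimum(a, axis, None, out, keepdims, initial, where)
ValueError: zero-size array to reduction operation minimum which has no identity
```

```bash
python3 - <<'E'
from h import *
u=np.array([np.cos(np.radians(14)),np.sin(np.radians(14)),0]);n=np.array([-u[1],u[0],0]);o=np.array([.587,-.1885,0])
B=lambda x,y,z:o+u*x/1000+n*y/1000+[0,0,z/1000]
s,d=pickle.load(open("q.pkl","rb"));w=d["wrist"]
im=cv2.GaussianBlur(w["pixels"],(3,3),0)
for y in(-30,-15,0,15,30):
    q=proj(w,[B(x,y,15) for x in range(12,126,12)],s).round().astype(int)
    print(y,q[0],[im[b,a].tolist() if 0<=b<384 and 0<=a<512 else None for a,b in q])
s0,d0=pickle.load(open("d0.pkl","rb"))
for c in("scene","side"):
    for nm,P in(("knob cap",(.485,.256,.016)),("fresh top",(.422,.272,.046)),("loupe",(.447,.046,.034)),("jar",(.493,-.139,.049))):
        a,b=proj(d[c],[P])[0].round().astype(int);f=lambda D:D[c]["pixels"][b-3:b+4,a-3:a+4].reshape(-1,3).mean(0).round().tolist()
        print(c,nm,(a,b),f(d0),f(d))
E
```

```text
-30 [282  74] [[172, 222, 213], [170, 221, 209], [168, 220, 208], [168, 219, 207], [167, 219, 206], [164, 217, 203], [163, 215, 198], None, None, None]
-15 [269  74] [[172, 223, 214], [172, 222, 212], [169, 221, 209], [170, 220, 208], [168, 220, 207], [166, 217, 204], [165, 216, 201], None, None, None]
0 [256  74] [[174, 224, 216], [173, 224, 213], [170, 222, 210], [157, 171, 197], [157, 170, 196], [179, 186, 199], [227, 224, 212], None, None, None]
15 [243  74] [[173, 223, 214], [171, 223, 213], [171, 222, 211], [158, 177, 193], [157, 170, 192], [165, 174, 193], [218, 214, 206], None, None, None]
30 [230  74] [[172, 224, 212], [172, 223, 213], [171, 221, 210], [169, 222, 209], [167, 218, 206], [165, 217, 204], [164, 215, 202], None, None, None]
scene knob cap (np.int64(205), np.int64(188)) [118.0, 89.0, 69.0] [148.0, 140.0, 128.0]
scene fresh top (np.int64(189), np.int64(190)) [112.0, 96.0, 87.0] [113.0, 97.0, 87.0]
scene loupe (np.int64(250), np.int64(212)) [92.0, 93.0, 91.0] [93.0, 94.0, 92.0]
scene jar (np.int64(310), np.int64(222)) [244.0, 245.0, 238.0] [245.0, 245.0, 239.0]
side knob cap (np.int64(253), np.int64(256)) [135.0, 99.0, 70.0] [173.0, 166.0, 150.0]
side fresh top (np.int64(277), np.int64(252)) [94.0, 97.0, 97.0] [93.0, 97.0, 97.0]
side loupe (np.int64(269), np.int64(209)) [78.0, 88.0, 86.0] [78.0, 88.0, 86.0]
side jar (np.int64(257), np.int64(178)) [230.0, 231.0, 219.0] [229.0, 230.0, 218.0]
```

Through the clear roof the battery (navy, gold end) shows on the box floor from about x = 45 mm inwards. The chute is empty, the flap is shut, the knob is standing and the other things have not moved.

```bash
python3 -c "
from workcell import bot
print(bot.job_done())"
```

```text
the job is handed in; nothing more can be done
None
```

The job is done and handed in: the knob stands upright on the bare wood, the dead battery is inside the box with the flap shut behind it, and the objects I compared before and after (fresh battery, loupe and jar) have not moved.

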